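# Draw one battery from the bench dispenser

## Task

Draw one fresh battery from the battery dispenser: push its sprung slide by the thumb piece all the way in to the stop, then let go of it there so that it snaps back home on its own. One battery should end up in the tray, the next one should drop into its place at the bottom of the magazine, and no second one may come out. Work only the slide: do not touch the batteries or disturb the things lying about.

Things in the scene. Friction and masses are not known exactly. Their poses are not given: they have to be found in the camera images.
- dispenser: bench battery dispenser fixed to the worktop, grey sheet metal on an aluminium base, 195 mm long (x from -95 to +100 mm), 74 mm wide (y), 100 mm high. Origin on the worktop under the middle of its upright magazine; x points from the slide to the tray (the way the slide is pushed and batteries leave), y across, z up. Behind the magazine (at -x) nothing but the slide's thumb piece is higher than 35 mm
- magazine (a point): middle of the magazine's floor, 24 mm above the worktop. The magazine is a shaft with windows, open at the top, 31 x 55 mm inside, 37 x 61 mm outside, its mouth 76 mm above this point. An outlet at the foot of its +x side lets out one battery at a time, over an edge 30 mm from this point and down a ramp into the tray
- slide (a joint): the dispenser's spring-return slide, m: 0 = home, 0.042 = at its stop, pushed along the dispenser's +x toward the magazine. The spring pushes back with about 3.5 N at home and 10 N at the stop (some 1 to 4 N more while moving) and takes the slide home within 0.3 s of being let go. Only a full stroke brings the battery out; the next one drops once the slide is home
- slide_tab (a point): middle of the rear face (to push on, looking to the dispenser's -x) of the slide's thumb piece: an upright black ribbed block 12 mm thick (x), 30 mm wide (y), its top 14 mm above this point, 24 mm above the steel blade it stands on; its sides are free too. At home the point is 86 mm behind the dispenser's origin and 50.5 mm above the worktop. At the stop 13 mm stay between block and magazine
- tray (a point): middle of the floor of the tray at the foot of the ramp, on the dispenser's centre line, 79 mm in front of its origin, 6 mm above the worktop; the tray floor is about 36 mm (x) by 55 mm (y), behind a lip 26 mm high with a finger notch in its middle
- battery_1: block battery, 26 x 48 x 18 mm (51 mm over its terminals), lying on its wide face with its length across the dispenser; origin at the centre of its underside, y along its length, z up. The lowest of three in the magazine, to be dispensed
- battery_2: block battery, 26 x 48 x 18 mm (51 mm over its terminals), lying on its wide face with its length across the dispenser; origin at the centre of its underside, y along its length, z up. The middle one, 17.5 mm higher
- battery_3: block battery, 26 x 48 x 18 mm (51 mm over its terminals), lying on its wide face with its length across the dispenser; origin at the centre of its underside, y along its length, z up. The top one, 35 mm higher
- heatsink: black finned heatsink, 40 x 40 x 23 mm, loose, a bystander; origin at the centre of its underside
- relay_box: small block-shaped relay, 12 x 29 x 26 mm, loose, a bystander; origin at the centre of its underside
- usb_stick: flat USB stick, 17 x 52 x 8 mm, loose, a bystander; origin at the centre of its underside
- capacitor: upright round capacitor, 25 mm across, 40 mm high, loose, a bystander; origin at the centre of its underside
Things that resemble listed ones, but are neither listed nor needed, are in the scene too. Leave any pink look-alike of the battery_1 alone.

How it is judged (in metres and radians):
On the way, in this order (a step that is already met when the one before it is completed fails the run):
1. the slide is pushed in to its stop (at least 39 mm of its 42 mm) (value of joint slide above 0.039 m), for 0.02 s.
2. it is let go while still far in: the robot touches nothing of the dispenser with the slide still more than 10 mm from home (value of joint slide above 0.01 m and contact force between each of the fingers, the arm and dispenser below 0.2 N).
At the end, for the whole second after the job is handed in: The lowest battery lies at rest in the tray; the slide is home within 2 mm; the second battery lies flat on the magazine floor (within 12 mm of the shaft's middle and 5 mm in height, tilt under 0.2 rad) and the third on top of it (12 mm, 6 mm, 0.25 rad), both at rest (x of battery_1 in the frame of dispenser between 0.055 and 0.1 m and y of battery_1 in the frame of dispenser between -0.03 and 0.03 m and z of battery_1 in the frame of dispenser below 0.035 m and linear speed of each of battery_1, battery_2, battery_3 below 0.02 m/s and x of battery_2 in the frame of dispenser between -0.012 and 0.012 m and z of battery_2 in the frame of dispenser between 0.019 and 0.029 m and angle between battery_2's own z axis and vertical below 0.2 rad and x of battery_3 in the frame of dispenser between -0.012 and 0.012 m and z of battery_3 in the frame of dispenser between 0.0355 and 0.0475 m and angle between battery_3's own z axis and vertical below 0.25 rad and value of joint slide below 0.002 m); the robot touches nothing.
It fails at once if a second battery comes out of the magazine (x of any of battery_2, battery_3 in the frame of dispenser above 0.022 m or z of battery_3 in the frame of dispenser above 0.085 m).
It fails at once if the robot touches a battery (more than 1 N) (contact force between any of the fingers, the arm and battery_1 above 1 N or contact force between any of the fingers, the arm and battery_2 above 1 N or contact force between any of the fingers, the arm and battery_3 above 1 N).
It fails at once if a bystander is shifted by more than 15 mm (distance of any of heatsink, relay_box, usb_stick, capacitor from where it was at the start of the episode above 0.015 m).
It also fails if it takes over 27 s, if anything falls off the work surface, if the arm or the gripper's body presses on something with over 40 N, if the wrist force passes 120 N, or if a joint passes its speed limit or range.

## Robot

A 6-joint arm with a two-finger parallel gripper is mounted at the origin on a cart in front of the work surface, level with it; the furniture and walls round the work are solid. World frame = base frame: x ahead of the robot, y to its left, z up, the work surface at z = 0. Lengths are in m, angles in degrees, forces in N, time in s.
With the tool pointing down it reaches from about 0.3 to 0.775 m from the base axis. Payload 14.6 kg.
Tool frame: the origin (TCP) lies between the finger pads; the fingertips stand 22 mm ahead of it and the grasp point (between the pads) lies 3 mm ahead of it; z points along the fingers, y is the line along which they close (so a half turn about z gives the same grasp; the last joint's range is limited). The gripper opens to 94 mm and grips with 3 to 60 N. Pads are 16 mm wide; open, the fingers measure 119 mm over their backs; the gripper's body (75 mm by 177 mm) begins 78 mm behind the grasp point.
Start: joints at [-3.816, 17.183, 87.147, -0, 75.671, -3.816], TCP at [0.55, -0, 0.227] pointing down, gripper open.
Joint ranges: [-173.82, 173.82], [-45.26, 126.66], [13.44, 144.39], [-59.66, 239.66], [0, 175.72], [-146.38, 146.38]. Speed limits (degrees/s): [127.2, 127.2, 147.25, 180, 180, 180].

## Interface

Orientations are given as a 3x3 rotation matrix whose columns are the frame's x, y, z axes.
In Python, from plant import * gives the robot as it stands. The module is installed in compiled form; this text tells all that it offers.
- The arm moves only by the tool play_rows, never from a script. Its argument "deltas" is a list of rows, each an object with "translation": the shift along the tool's x, y, z in cm, a list of three; "delta_rot": the turn, a rotation vector about the tool's x, y, z in rad, a list of three; "jaw": the opening, from 0 (shut) to 1 (fully open). A call has exactly 10 rows; each row is the pose to reach, as a shift and turn from the pose commanded when the call began, along the tool's axes at that moment; what a row does not reach only later rows make up. A row lasts 1/12 s, in which the tool goes at most 41.7 mm and 7.16 degrees, less where a joint would pass 70% of its speed; a pose out of reach is approached as far as the arm can. A call with a gripper value outside its range is refused whole. The fingers move at their own pace and stop on an object; "grip_force" is the grip in N (left out, the last holds). Time passes only in rows, so rows that repeat a pose let the fingers close, or fill a call up. It gives the time, the measured TCP pose, the force, the opening and the grip force at its end, in the units of the state.
- get_obs(): the state, without advancing time (a new reading comes with each control period).
- capture(name): name is "scene" or "side" or "wrist"; returns the picture (400x640x3 uint8, red, green, blue); there is no depth.
- get_calibration(name): a dict with "camera_matrix" (3x3 intrinsics, pixels), "world_to_cam" (4x4, takes a point from world to camera coordinates); the wrist camera has in their place "hand_eye" (4x4, takes a point from camera to tool coordinates, whose origin is the TCP and whose axes are the flange's). Camera axes: x right, y down, z forward; pixel columns grow to the right and rows downward; lengths in m; the calibration is good to about 2 mm. A picture is of the moment at which its call begins: read the wrist's pose just before it. get_calibration takes no time and is no camera call.
- close_job(): hands the job in; it is judged then, once.
The state is a dict: "t": time; "q": joint angles; "qd": joint speeds; "joint_torque": joint torques, N m; "tcp_pos": TCP position; "eef_rot": TCP orientation; "ft_force": force on the tool from outside, world axes, zero at the start; "wrist_torque": the same for the moment, N m; "finger_gap": finger opening in m; "grasp_force": force on a finger pad.
Only numpy, scipy, OpenCV 4.12 (cv2) and the standard library are available. Lean on these libraries where they do the work, as an engineer would, in place of code of your own. Each camera call takes 0.05 s, during which the arm holds its last target. There are 200 camera calls.

## Working session

There is one attempt and no reset: what is moved stays moved. The work goes in short steps, Python scripts to look and compute and a tool call to move; the robot and the scene stay as the last step left them, time stands still between calls to the robot, and variables do not carry over. Pictures are saved under pics/ and viewed, at most 10 in all, crops included, and the job is handed in when it is done.

Besides the shell and the picture viewer there is one more tool, called after ">>>" as name(argument=value, ...), one argument or row to a line, values as JSON. play_rows: Moves the arm, as the interface text tells. Its arguments: {"type":"object","properties":{"deltas":{"type":"array","items":{"type":"object","properties":{"translation":{"type":"array","items":{"type":"number"}},"delta_rot":{"type":"array","items":{"type":"number"}},"jaw":{"type":"number"}}}},"grip_force":{"type":"number"}},"required":["deltas"]}

```bash
mkdir -p pics; python3 - <<'E'
from plant import *
import cv2,numpy as np
for n in("scene","side"):
    cv2.imwrite(f"pics/{n}0.png",capture(n)[:,:,::-1])
    c=get_calibration(n);print(n,np.round(c["camera_matrix"],1).tolist(),np.round(c["world_to_cam"],3).tolist())
o=get_obs();print(o["t"],o["tcp_pos"],np.round(o["eef_rot"],3).tolist())
E
```

```text
scene [[361.9, 0.0, 319.2], [0.0, 361.9, 193.2], [0.0, 0.0, 1.0]] [[0.56, -0.829, 0.006, -0.311], [-0.468, -0.322, -0.823, 0.346], [0.684, 0.458, -0.568, 0.572], [0.0, 0.0, 0.0, 1.0]]
side [[423.6, 0.0, 331.4], [0.0, 423.6, 199.0], [0.0, 0.0, 1.0]] [[-0.999, 0.036, -0.022, 0.553], [0.036, 0.484, -0.875, 0.035], [-0.021, -0.875, -0.485, 1.068], [0.0, 0.0, 0.0, 1.0]]
0.1 [5.49782685e-01 1.60079631e-06 2.26942098e-01] [[0.0, 1.0, -0.001], [1.0, -0.0, 0.0], [0.0, -0.001, -1.0]]
```

View pics/scene0.png

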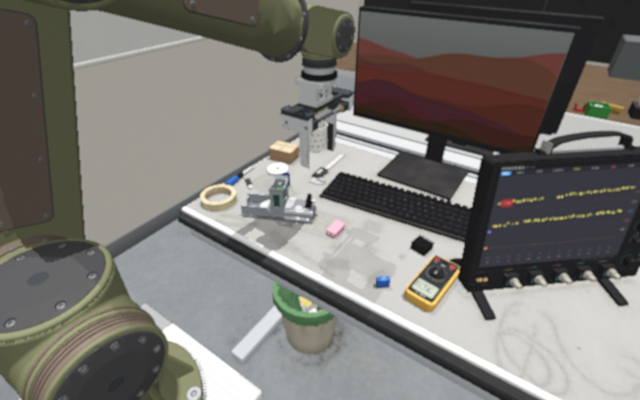

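View pics/side0.png

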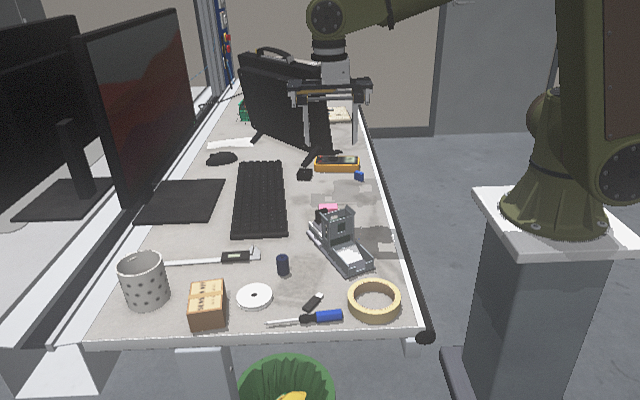

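The scene picture shows the dispenser near (280,208) with its tray to the left. In the side view the magazine is at about (342,225) and the tray at (355,262), facing the camera. I'll enlarge both.

```bash
python3 - <<'E'
import cv2,numpy as np
a=cv2.imread("pics/scene0.png")[160:240,225:345]
b=cv2.imread("pics/side0.png")[190:285,290:390]
a=cv2.resize(a,None,fx=6,fy=6,interpolation=cv2.INTER_CUBIC)[:, :720]
b=cv2.resize(b,None,fx=6,fy=6,interpolation=cv2.INTER_CUBIC)
cv2.imwrite("pics/a.png",a);cv2.imwrite("pics/b.png",b)
E
```

```text
(no output)
```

View pics/a.png

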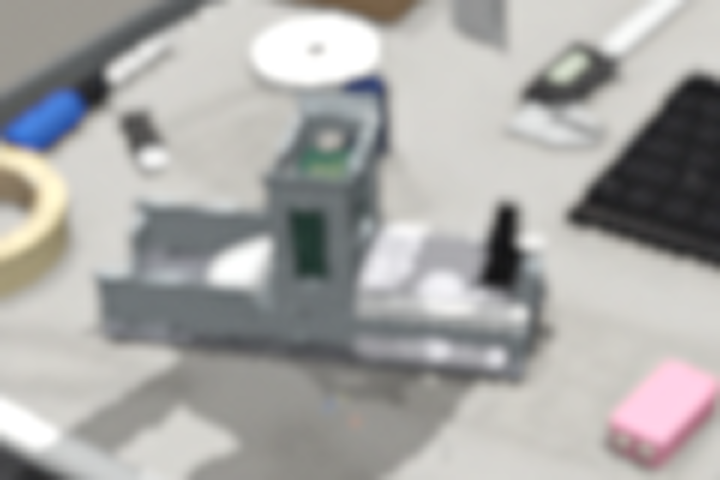

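View pics/b.png

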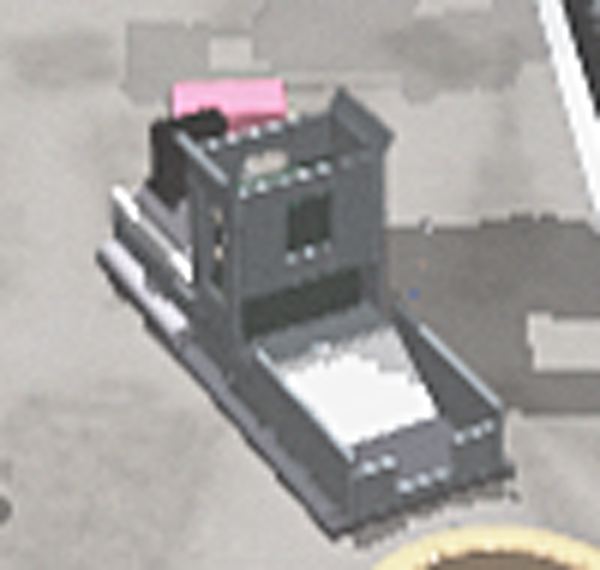

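The side crop shows base corners at b(335,540), b(512,468) and b(100,252), plus the magazine mouth at b(180,138), (238,190), (388,140) and (340,92). The scene crop shows the black thumb piece with its top at a(507,205). I'll cast these to planes.

```bash
cat > h.py <<'E'
from plant import *
import numpy as np
def ray(n,uv,z):
    c=get_calibration(n);T=np.array(c["world_to_cam"]);R,t=T[:3,:3],T[:3,3]
    d=R.T@np.linalg.solve(np.array(c["camera_matrix"]),[*uv,1]);o=-R.T@t
    return o+d*(z-o[2])/d[2]
def proj(n,p):
    c=get_calibration(n);T=np.array(c["world_to_cam"]);q=np.array(c["camera_matrix"])@(T[:3,:3]@p+T[:3,3]);return q[:2]/q[2]
E
python3 - <<'E'
from h import *
S=lambda u,v,z:ray("side",(u/6+290,v/6+190),z)
C=lambda u,v,z:ray("scene",(u/6+225,v/6+160),z)
pr=lambda l,p:print(l,np.round(p,4))
fl,fr,bl=S(335,540,0),S(512,468,0),S(100,252,0)
for l,p in zip(("fl","fr","bl"),(fl,fr,bl)):pr(l,p)
print(np.linalg.norm(fl-fr),np.linalg.norm(fl-bl))
d=(fl-bl)/np.linalg.norm(fl-bl);w=(fr-fl)/np.linalg.norm(fr-fl)
pr("dir",d);pr("w",w);print(d@w)
M=[S(*p,.1) for p in((180,138),(238,190),(388,140),(340,92))]
for p in M:pr("m",p)
pr("mouth mean",np.mean(M,0))
M2=[C(*p,.1) for p in((267,180),(350,180),(378,100),(300,97))];pr("scene mouth",np.mean(M2,0))
pr("origin est",(bl+(fr-fl)/2)+d*.095)
pr("tab top scene",C(507,205,.0645));pr("tab top side",S(190,118,.0645))
E
```

```text
fl [0.5321 0.2267 0.    ]
fr [0.4677 0.1919 0.    ]
bl [0.6142 0.0448 0.    ]
0.07314877768451856 0.1995612691726925
dir [-0.4113  0.9115  0.    ]
w [-0.8799 -0.4751  0.    ]
-0.07115963600923811
m [0.5797 0.1259 0.1   ]
m [0.5604 0.1619 0.1   ]
m [0.5067 0.1325 0.1   ]
m [0.5213 0.0975 0.1   ]
mouth mean [0.542  0.1295 0.1   ]
scene mouth [0.5397 0.1163 0.1   ]
origin est [0.5429 0.114  0.    ]
tab top scene [0.5847 0.0518 0.0645]
tab top side [0.5762 0.0517 0.0645]
```

>>> play_rows(
  deltas=[
    {"translation": [0.5,1,0.7],"delta_rot": [0,0,-0.1],"jaw": 0},
    {"translation": [1,2,1.4],"delta_rot": [0,0,-0.2],"jaw": 0},
    {"translation": [1.3,3,2],"delta_rot": [0,0,-0.3],"jaw": 0},
    {"translation": [1.5,4,2.7],"delta_rot": [0,0,-0.4],"jaw": 0},
    {"translation": [1.5,4,2.7],"delta_rot": [0,0,-0.454],"jaw": 0},
    {"translation": [1.5,4,2.7],"delta_rot": [0,0,-0.454],"jaw": 0},
    {"translation": [1.5,4,2.7],"delta_rot": [0,0,-0.454],"jaw": 0},
    {"translation": [1.5,4,2.7],"delta_rot": [0,0,-0.454],"jaw": 0},
    {"translation": [1.5,4,2.7],"delta_rot": [0,0,-0.454],"jaw": 0},
    {"translation": [1.5,4,2.7],"delta_rot": [0,0,-0.454],"jaw": 0},
  ],
  grip_force=20,
)

```text
t: 0.93
tcp_pos: [0.5899, 0.0149, 0.2007]
eef_rot: [[-0.438, 0.899, 0.0], [0.899, 0.438, -0.0], [-0.0, 0.0, -1.0]]
ft_force: [1.0, -0.3, -0.1]
finger_gap: 0.0306
grasp_force: 0.0
```

```bash
python3 - <<'E'
from h import *
import cv2
o=get_obs();print(o["t"],o["tcp_pos"],np.round(o["eef_rot"],3).tolist(),o["finger_gap"],o["ft_force"])
cv2.imwrite("pics/w1.png",capture("wrist")[:,:,::-1])
c=get_calibration("wrist");print(np.round(c["camera_matrix"],1).tolist(),np.round(c["hand_eye"],3).tolist())
E
```

```text
0.9333 [0.58993081 0.01494461 0.20071877] [[-0.438, 0.899, 0.0], [0.899, 0.438, -0.0], [-0.0, 0.0, -1.0]] 0.030600613752458542 [ 1.04625505 -0.28844591 -0.08126832]
[[306.7, 0.0, 318.4], [0.0, 306.7, 200.4], [0.0, 0.0, 1.0]] [[-0.001, -0.97, -0.244, 0.07], [1.0, -0.001, 0.0, -0.001], [-0.001, -0.244, 0.97, -0.157], [0.0, 0.0, 0.0, 1.0]]
```

View pics/w1.png

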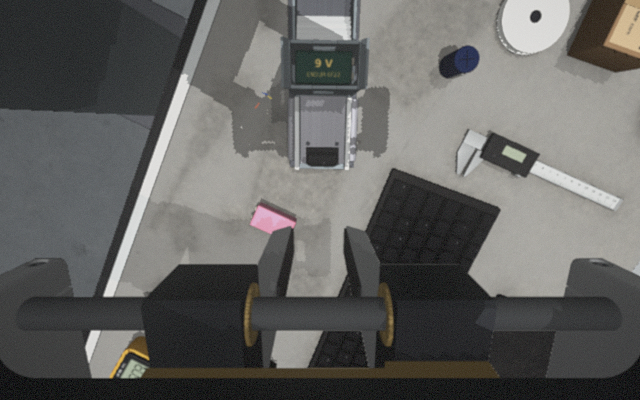

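The wrist view shows the dispenser upright in the image, so the heading is good. The thumb piece is at about (322,156) with its rear edge at v≈166, and the magazine mouth is centred near (327,67).

```bash
python3 - <<'E'
from h import *
import cv2
im=cv2.imread("pics/w1.png");g=im.max(2)[135:180,295:350]
m=(g<45).astype(np.uint8);n,l,s,_=cv2.connectedComponentsWithStats(m);i=1+s[1:,4].argmax();x,y,w,h=s[i,:4];print(x+295,y+135,w,h,s[i,4])
for r in range(h):print(y+135+r,(l[y+r]==i).sum(),int(g[y+r,27]),end=' | ')
o=get_obs();c=get_calibration("wrist");H=np.array(c["hand_eye"]);K=np.array(c["camera_matrix"])
R=np.array(o["eef_rot"])
def wr(u,v,z):
    d=R@H[:3,:3]@np.linalg.solve(K,[u,v,1]);p=o["tcp_pos"]+R@H[:3,3];return p+d*(z-p[2])/d[2]
T=lambda p:np.round(R.T@(p-o["tcp_pos"]),4)
print()
for n,a in dict(rearL=(x+295,y+h+135,.0645),rearR=(x+w+295,y+h+135,.0645),mouthL=(289,41,.1),mouthR=(367,41,.1),mouthBL=(290,90,.1),mouthBR=(365,90,.1),baseL=(291,168,.024),baseR=(353,168,.024)).items():
    p=wr(*a);print(n,np.round(p,4),T(p))
E
```

```text
307 152 8 9 20
152 4 46 | 153 4 46 | 154 3 44 | 155 3 54 | 156 2 54 | 157 1 59 | 158 1 55 | 159 1 54 | 160 1 48 | 
rearL [0.5644 0.0411 0.0645] [ 0.0347 -0.0115  0.1362]
rearR [0.5713 0.0445 0.0645] [ 0.0347 -0.0038  0.1362]
mouthL [0.5119 0.1226 0.1   ] [ 0.1309 -0.0231  0.1007]
mouthR [0.5657 0.1487 0.1   ] [0.1309 0.0368 0.1007]
mouthBL [0.5274 0.0906 0.1   ] [ 0.0954 -0.0231  0.1007]
mouthBR [0.581  0.1166 0.1   ] [0.0953 0.0365 0.1007]
baseL [0.5528 0.0216 0.024 ] [ 0.0222 -0.0305  0.1767]
baseR [0.6138 0.0512 0.024 ] [0.0222 0.0373 0.1767]
```

>>> play_rows(
  deltas=[
    {"translation": [0,0.2,2.5],"delta_rot": [0,0,0],"jaw": 0},
    {"translation": [0,0.4,5.5],"delta_rot": [0,0,0],"jaw": 0},
    {"translation": [0,0.5,8.5],"delta_rot": [0,0,0],"jaw": 0},
    {"translation": [0,0.5,11],"delta_rot": [0,0,0],"jaw": 0},
    {"translation": [0,0.5,12.5],"delta_rot": [0,0,0],"jaw": 0},
    {"translation": [0,0.5,13.2],"delta_rot": [0,0,0],"jaw": 0},
    {"translation": [0,0.5,13.2],"delta_rot": [0,0,0],"jaw": 0},
    {"translation": [0,0.5,13.2],"delta_rot": [0,0,0],"jaw": 0},
    {"translation": [0,0.5,13.2],"delta_rot": [0,0,0],"jaw": 0},
    {"translation": [0,0.5,13.2],"delta_rot": [0,0,0],"jaw": 0},
  ],
)

```text
t: 1.82
tcp_pos: [0.5951, 0.0172, 0.0698]
eef_rot: [[-0.438, 0.899, 0.002], [0.899, 0.438, -0.0], [-0.001, 0.002, -1.0]]
ft_force: [-0.1, 0.2, -0.1]
finger_gap: 0.0007
grasp_force: 0.0
```

```bash
python3 - <<'E'
from h import *
import cv2
o=get_obs();print(o["t"],o["tcp_pos"],o["finger_gap"],o["ft_force"])
w=capture("wrist");s=capture("scene")
s=cv2.resize(s[160:240,225:345],(600,400),interpolation=cv2.INTER_CUBIC)
cv2.imwrite("pics/w2.png",np.vstack([w[:200,:600],s])[:,:,::-1])
E
```

```text
1.8167 [0.59508223 0.0171664  0.06980046] 0.0007048136406618826 [-0.12594737  0.168246   -0.08081749]
```

View pics/w2.png

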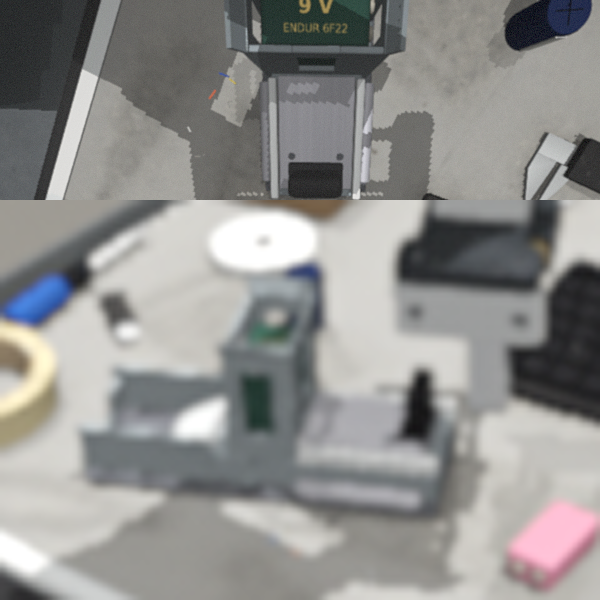

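The closed fingers stand behind the thumb piece, centred on it (block at u≈315), with a clear gap. I'll push now, in two stages.

>>> play_rows(
  deltas=[
    {"translation": [0.6,-0.1,0],"delta_rot": [0,0,0],"jaw": 0},
    {"translation": [1.2,-0.1,0],"delta_rot": [0,0,0],"jaw": 0},
    {"translation": [1.8,-0.1,0],"delta_rot": [0,0,0],"jaw": 0},
    {"translation": [2.4,-0.1,0],"delta_rot": [0,0,0],"jaw": 0},
    {"translation": [3,-0.1,0],"delta_rot": [0,0,0],"jaw": 0},
    {"translation": [3.5,-0.1,0],"delta_rot": [0,0,0],"jaw": 0},
    {"translation": [4,-0.1,0],"delta_rot": [0,0,0],"jaw": 0},
    {"translation": [4.5,-0.1,0],"delta_rot": [0,0,0],"jaw": 0},
    {"translation": [4.5,-0.1,0],"delta_rot": [0,0,0],"jaw": 0},
    {"translation": [4.5,-0.1,0],"delta_rot": [0,0,0],"jaw": 0},
  ],
)

```text
t: 2.75
tcp_pos: [0.5741, 0.0572, 0.0686]
eef_rot: [[-0.439, 0.899, 0.001], [0.899, 0.439, -0.001], [-0.001, 0.001, -1.0]]
ft_force: [4.8, -5.5, -2.0]
finger_gap: 0.0003
grasp_force: 3.3
```

```bash
python3 - <<'E'
from h import *
import cv2
o=get_obs();R=np.array(o["eef_rot"]);print(o["t"],np.round(R.T@(o["tcp_pos"]-np.array([.59508,.01717,.0698])),4),R.T@o["ft_force"])
w=capture("wrist")
cv2.imwrite("pics/w3.png",w[:260,:,::-1])
E
```

```text
2.75 [ 0.0452 -0.0013  0.0011] [-7.07007407  1.90936392  2.00963237]
```

View pics/w3.png

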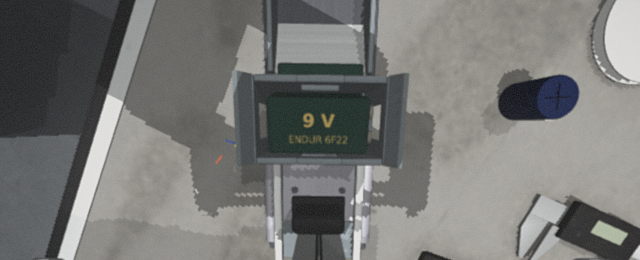

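The thumb piece has moved in, with its block now at (318,215), and battery_1's edge shows beyond the magazine at v≈68. Force is about 7 N, which suggests mid-stroke, so I'll continue.

>>> play_rows(
  deltas=[
    {"translation": [0.3,0,0],"delta_rot": [0,0,0],"jaw": 0},
    {"translation": [0.6,0,0],"delta_rot": [0,0,0],"jaw": 0},
    {"translation": [0.9,0,0],"delta_rot": [0,0,0],"jaw": 0},
    {"translation": [1.2,0,0],"delta_rot": [0,0,0],"jaw": 0},
    {"translation": [1.4,0,0],"delta_rot": [0,0,0],"jaw": 0},
    {"translation": [1.5,0,0],"delta_rot": [0,0,0],"jaw": 0},
    {"translation": [1.6,0,0],"delta_rot": [0,0,0],"jaw": 0},
    {"translation": [1.6,0,0],"delta_rot": [0,0,0],"jaw": 0},
    {"translation": [1.6,0,0],"delta_rot": [0,0,0],"jaw": 0},
    {"translation": [1.6,0,0],"delta_rot": [0,0,0],"jaw": 0},
  ],
)

```text
t: 3.63
tcp_pos: [0.5674, 0.0713, 0.0686]
eef_rot: [[-0.439, 0.899, 0.002], [0.899, 0.439, -0.001], [-0.002, 0.001, -1.0]]
ft_force: [6.8, -7.3, -3.0]
finger_gap: 0.0006
grasp_force: 4.4
```

>>> play_rows(
  deltas=[
    {"translation": [0.1,0,0],"delta_rot": [0,0,0],"jaw": 0},
    {"translation": [0.2,0,0],"delta_rot": [0,0,0],"jaw": 0},
    {"translation": [0.3,0,0],"delta_rot": [0,0,0],"jaw": 0},
    {"translation": [0.4,0,0],"delta_rot": [0,0,0],"jaw": 0},
    {"translation": [0.4,0,0],"delta_rot": [0,0,0],"jaw": 0},
    {"translation": [0.4,0,0],"delta_rot": [0,0,0],"jaw": 0},
    {"translation": [0.4,0,0],"delta_rot": [0,0,0],"jaw": 0},
    {"translation": [0.4,0,0],"delta_rot": [0,0,0],"jaw": 0},
    {"translation": [0.4,0,0],"delta_rot": [0,0,0],"jaw": 0},
    {"translation": [0.4,0,0],"delta_rot": [0,0,0],"jaw": 0},
  ],
)

```text
t: 4.47
tcp_pos: [0.5663, 0.0738, 0.0687]
eef_rot: [[-0.438, 0.899, 0.004], [0.899, 0.438, -0.003], [-0.004, 0.002, -1.0]]
ft_force: [9.4, -15.4, -4.2]
finger_gap: 0.0002
grasp_force: 8.8
```

The force jumped to 18 N while the arm stalled, so the slide is at its stop. I'll release it by lifting straight up quickly.

>>> play_rows(
  deltas=[
    {"translation": [0,0,-4.1],"delta_rot": [0,0,0],"jaw": 0},
    {"translation": [0,0,-8],"delta_rot": [0,0,0],"jaw": 0},
    {"translation": [0,0,-11],"delta_rot": [0,0,0],"jaw": 0},
    {"translation": [0,0,-12],"delta_rot": [0,0,0],"jaw": 0},
    {"translation": [0,0,-12],"delta_rot": [0,0,0],"jaw": 0},
    {"translation": [0,0,-12],"delta_rot": [0,0,0],"jaw": 0},
    {"translation": [0,0,-12],"delta_rot": [0,0,0],"jaw": 0},
    {"translation": [0,0,-12],"delta_rot": [0,0,0],"jaw": 0},
    {"translation": [0,0,-12],"delta_rot": [0,0,0],"jaw": 0},
    {"translation": [0,0,-12],"delta_rot": [0,0,0],"jaw": 0},
  ],
)

```text
t: 5.3
tcp_pos: [0.5648, 0.0752, 0.1875]
eef_rot: [[-0.439, 0.899, -0.002], [0.899, 0.439, -0.0], [0.001, -0.001, -1.0]]
ft_force: [-0.3, 0.3, -0.4]
finger_gap: 0.0004
grasp_force: 0.0
```

```bash
python3 - <<'E'
from h import *
import cv2
o=get_obs();print(o["t"],o["tcp_pos"],o["ft_force"])
w=capture("wrist");s=capture("side")
s=cv2.resize(s[190:285,290:390],(370,350),interpolation=cv2.INTER_CUBIC)
cv2.imwrite("pics/w4.png",np.hstack([w[:350,180:560],s])[:,:,::-1])
E
```

```text
5.3 [0.56482841 0.07519203 0.18748793] [-0.29631573  0.29688225 -0.35324745]
```

View pics/w4.png

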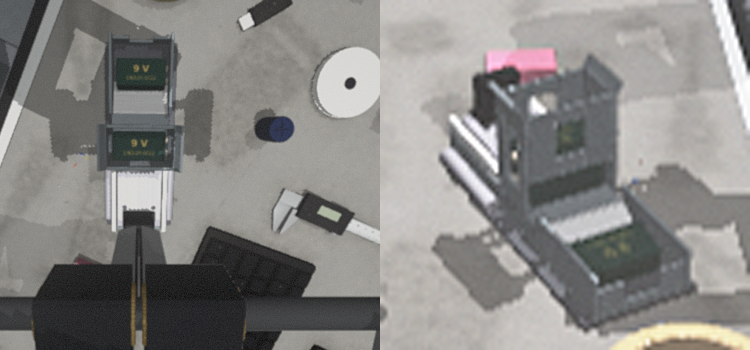

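One battery lies in the tray at (140,72). The stack has dropped inside the magazine, the slide is back home (block at (138,218)), and the arm is clear of everything.

```bash
python3 -c "
from plant import *
print(close_job())"
```

```text
the job is handed in; nothing more can be done
None
```

I pushed the slide to its stop and let it snap home; the last pictures show one battery in the tray and the stack dropped in the magazine, and I handed the job in at about 5.4 s (no verdict was shown).

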